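# Set up the soap tray and dispenser

## Robot

A 6-joint arm with a two-finger parallel gripper is mounted at the origin on a cart in front of the work surface, level with it; the furniture and walls round the work are solid. World frame = base frame: x ahead of the robot, y to its left, z up, the work surface at z = 0. Lengths are in m, angles in rad, forces in N, time in s.
With the tool pointing down it reaches from about 0.4 to 0.825 m from the base axis. Payload 7 kg.
Tool frame: the origin (TCP) lies on the centre line of the jaws, within the pads' length; the fingertips stand tip_reach ahead of it and the grasp point (between the pads) is the TCP (tip_reach is the distance from the TCP to the fingertips, in m); z points along the fingers, y is the line along which they close (so a half turn about z gives the same grasp; the last joint's range is limited). The gripper opens to 88 mm and grips with 3 to 60 N. Pads are 19 mm wide; open, the fingers measure 130 mm over their backs; the gripper's body (78 mm by 193 mm) begins 47 mm behind the grasp point.
Start: joints at [-0.837, 0.359, 0.012, 0, -1.224, -0.288], TCP at [0.291, -0.609, 0.246] pointing down, gripper open.
Joint ranges: [-3.07, 3.07], [-1.43, 2.12], [-1.02, 1.25], [-3.03, 1.67], [-3.05, -0], [-3.03, 3.03]. Speed limits (rad/s): [2.39, 2.39, 3.01, 3.14, 3.14, 3.14].

## Interface

Orientations are given as [roll, pitch, yaw] about the fixed x, y, z axes, in that order (R = Rz(yaw) Ry(pitch) Rx(roll)).
In Python, from station import get_state, grab_frame, calibration, job_done, find_in, mark_of, tip_reach gives the robot as it stands.
- The arm moves only by the shell command python3 -m handwheel 'ROWS' [OPENING] [FORCE]. ROWS is JSON, a list of rows, each an object with "delta_pos": the shift along the world's x, y, z in units of 30 mm (1.0 is 30 mm), a list of three; "dr": the turn, a rotation vector about the world's x, y, z in degrees, a list of three. In form: [{"delta_pos": [tx, ty, tz], "dr": [rx, ry, rz]}, ...]. A call has 1 to 10 rows; each row shifts and turns the commanded pose from where the row before left it; what a row does not reach is not made up. A row lasts 1/10 s, in which the tool goes at most 50 mm and 8.59 degrees, less where a joint would pass 70% of its speed; a pose out of reach is approached as far as the arm can. A call is refused whole if a number of a shift passes 1 or a number of a turn 8.59, either way. A call with a gripper value outside its range is refused whole. OPENING is the closure, from -1 (fully open) to 1 (shut), set as the call begins (- or left out, the last holds). The fingers move at their own pace and stop on an object; FORCE is the grip in N (left out, the last holds). Time passes only in rows, so rows that do not move let the fingers close. It gives the time, the measured TCP pose, the force, the opening and the grip force at its end, in the units of the state.
- get_state(): the state, without advancing time (a new reading comes with each control period).
- grab_frame(name): name is "scene" or "top" or "wrist"; returns the picture (384x512x3 uint8, red, green, blue); there is no depth.
- calibration(name): a dict with "fx", "fy", "cx", "cy" (pixels), "extrinsics" (4x4, takes a point from world to camera coordinates). Camera axes: x right, y down, z forward; pixel columns grow to the right and rows downward; lengths in m; the calibration is good to about 2 mm. A picture is of the moment at which its call begins: read the wrist's pose just before it. calibration takes no time and is no camera call; for the wrist camera it gives the pose at the moment of the call.
- job_done(): hands the job in; it is judged then, once.
Trained networks look in the newest picture that a camera, given by its name, has taken for a name from the list of things; names that differ only in an ending like _2 or _b are one class to them, and where a whole thing is asked for, a point or a joint stands for the part that bears it (a point fixed in the world has none). Each returns a list of dicts, best first, with "conf" (0 to 1); they miss things now and then, are a little off and sometimes report something else, mostly with a low value. They report only what shows in the picture. A call takes as long as a camera call. They do not tell look-alikes from the thing itself.
- find_in(camera, query): "location" ([column, row] in pixels, amid what is visible of it).
- mark_of(camera, query): "location" ([column, row] in pixels: a listed point, or the origin of a listed thing).
The state is a dict: "t": time; "q": joint angles; "qd": joint speeds; "joint_efforts": joint torques, N m; "eef_pos": TCP position; "ee_rot": TCP orientation; "force": force on the tool from outside, world axes, zero at the start; "moment": the same for the moment, N m; "width": finger opening in m; "gripper_force": force on a finger pad.
Only numpy, scipy, OpenCV 4.12 (cv2) and the standard library are available. Lean on these libraries where they do the work, as an engineer would, in place of code of your own. Each camera call takes 0.05 s, during which the arm holds its last target. There are 200 camera calls.

## Task

Set up a hand-soap place on the worktop: first lift the white tray by its upright tab and lay it centred and square on the black rubber mat, with the tab on the side towards the wall. Then stand the brown soap dispenser from the right-hand part of the worktop upright in the tray, centred on the tray's round black pad with its spout pointing directly away from the tab. Set both down without dropping or tipping them, and leave the pink bottle and the tape measure where they are.

Things in the scene. Friction and masses are not known exactly. Their poses are not given: they have to be found in the camera images.
- mat: Black rubber mat, 150 mm along its x axis, 120 mm along its y axis, 3 mm thick, fixed to the worktop, with a thin grey stripe along each short side. Origin: centre of its underside. Its +x axis points away from the robot to the wall (within about 20 degrees).
- tray: White soap tray, 130 mm along its x, 100 mm along y, 0.2 kg. Floor 6 mm thick, rim 11 mm high. An upright lifting tab stands at its +x end: 10 mm thick along x, 50 mm wide along y, top 60 mm above the underside. Origin: centre of the tray's underside, below the middle of the round black pad (64 mm across, with a grey spot) for the dispenser. +x points within about 20 degrees of the wall.
- tray_tab (a point): Point inside the upright tab of the tray, 40 mm above the tray's underside and 54 mm from the tray's origin along +x: the place to pinch it, across its 10 mm thickness (fingers closing along the tray's x axis). Axes as the tray's.
- soap_mid (a point): Centre, on the body axis, of the brown soap dispenser with black pump head that stands on the right-hand part of the worktop (any one by the sink is another): 184 mm high, body 60 mm across and 134 mm high, 0.34 kg. This point is 92 mm above its underside. z is up; the spout points along -y, at first towards the robot within about 60 degrees. The pump head does not move.
- soap_foot (a point): Centre of the underside of the same dispenser, on its body axis. Axes as soap_mid.
- soap_collar (a point): Same dispenser: point on the axis amid its round collar (34 mm across, from 134 to 156 mm above the underside), 146 mm above the underside. It can be gripped here from above, below the pump head (23 mm across, 170 to 184 mm up) and above the shoulder. Axes as soap_mid.
- soap_spout (a point): Tip of the spout of the same dispenser, 178 mm above the underside, 40 mm from the axis along -y.
- shampoo_mid (a point): Centre of the pink and turquoise bottle with white cap, 60 mm across and 190 mm high, half-way up; loose, stands near the dispenser. Leave it alone.
- tape_measure: Yellow and black tape measure, 33 x 71 x 62 mm, loose, farther back on the worktop. Origin: centre of its underside. Leave it alone.
There are look-alikes about, which are no part of the job. Leave any green or yellow look-alike of the part that bears soap_mid alone.

How it is judged:
By the outcome, as a careful person would: the job done as asked, in the order asked, and still so for the second after the job is handed in, with the robot touching nothing.
It also fails if it takes over 72 s, if anything falls off the work surface, if the arm or the gripper's body presses on something with over 40 N, if the wrist force passes 120 N, or if a joint passes its speed limit or range.

## Working session

There is one attempt and no reset: what is moved stays moved. The work goes in short steps, Python scripts to look and compute and a shell command to move; the robot and the scene stay as the last step left them, time stands still between calls to the robot, and variables do not carry over. Pictures are saved under pics/ and viewed, at most 10 in all, crops included, and the job is handed in when it is done.

```bash
mkdir -p pics; cat > h.py <<'E'
import numpy as np, cv2
from station import *
def save(n,im): cv2.imwrite(f'pics/{n}.png',cv2.cvtColor(im,cv2.COLOR_RGB2BGR))
def ray(c,uv):
    E=np.array(c['extrinsics']);R,t=E[:3,:3],E[:3,3]
    d=R.T@np.array([(uv[0]-c['cx'])/c['fx'],(uv[1]-c['cy'])/c['fy'],1]);return -R.T@t,d/np.linalg.norm(d)
def onz(c,uv,z):
    o,d=ray(c,uv);return o+d*(z-o[2])/d[2]
def tri(rs):
    A=sum(np.eye(3)-np.outer(d,d) for o,d in rs);b=sum((np.eye(3)-np.outer(d,d))@o for o,d in rs);return np.linalg.solve(A,b)
def proj(c,p):
    E=np.array(c['extrinsics']);q=E[:3,:3]@p+E[:3,3];return np.array([c['fx']*q[0]/q[2]+c['cx'],c['fy']*q[1]/q[2]+c['cy']])
E
python3 - <<'E'
from h import *
np.set_printoptions(precision=4,suppress=True)
s=get_state();print(s['t'],s['eef_pos'],s['ee_rot'],s['width'],tip_reach if not callable(tip_reach) else tip_reach())
ims=[]
for cam in ['scene','top']:
    im=grab_frame(cam);ims.append(im);c=calibration(cam)
    print(cam,-np.array(c['extrinsics'])[:3,:3].T@np.array(c['extrinsics'])[:3,3],c['fx'])
    for q in ['mat','tray','tray_tab','soap_mid','soap_foot','soap_collar','soap_spout','shampoo_mid','tape_measure']:
        r=mark_of(cam,q)
        print(q,[(np.round(d['location'],1).tolist(),round(d['conf'],2)) for d in r[:4]], onz(c,r[0]['location'],{'tray_tab':.043,'soap_mid':.092,'soap_collar':.146,'soap_spout':.178,'shampoo_mid':.095}.get(q,0)) if r else '')
save('scene0',ims[0]);save('top0',ims[1])
E
```

```text
0.0 [ 0.2908 -0.6086  0.2446] [ 3.1399 -0.0001 -2.696 ] 0.0873239064826513 0.019
scene [-0.8679 -0.601   0.7876] 489.7301457621161
mat [([233.3, 235.6], 0.6)] [0.4709 0.003  0.    ]
tray [] 
tray_tab [] 
soap_mid [([324.9, 215.4], 0.84), ([309.8, 230.7], 0.65), ([295.3, 210.3], 0.61)] [ 0.5387 -0.2926  0.092 ]
soap_foot [([314.4, 252.1], 0.73), ([324.2, 240.1], 0.66)] [ 0.4552 -0.2827  0.    ]
soap_collar [([328.0, 197.8], 0.84), ([313.3, 211.0], 0.83), ([290.0, 196.2], 0.61)] [ 0.5589 -0.2957  0.146 ]
soap_spout [([281.9, 190.3], 0.88), ([322.4, 204.4], 0.83), ([322.2, 182.5], 0.83)] [ 0.4982 -0.1598  0.178 ]
shampoo_mid [([294.1, 236.4], 0.7), ([347.0, 230.5], 0.6)] [ 0.3645 -0.2417  0.095 ]
tape_measure [([217.6, 209.3], 0.72)] [ 0.6439  0.142  -0.    ]
top [-0.3255  0.0021  1.233 ] 410.2029614381541
mat [] 
tray [] 
tray_tab [([177.7, 222.8], 0.79)] [0.521  0.2779 0.043 ]
soap_mid [([340.3, 228.0], 0.97), ([311.3, 205.2], 0.79), ([338.9, 198.2], 0.76)] [ 0.4378 -0.2795  0.092 ]
soap_foot [([338.7, 239.6], 0.75), ([332.3, 216.7], 0.72), ([308.4, 219.9], 0.63)] [ 0.4506 -0.2885  0.    ]
soap_collar [([342.5, 192.1], 0.94), ([310.0, 198.1], 0.9), ([340.2, 215.5], 0.73)] [ 0.5479 -0.2977  0.146 ]
soap_spout [([352.9, 212.2], 0.9), ([332.9, 181.6], 0.78), ([303.0, 201.3], 0.74)] [ 0.4385 -0.3082  0.178 ]
shampoo_mid [] 
tape_measure [([214.6, 200.0], 0.83)] [0.6512 0.1561 0.    ]
```

View pics/scene0.png

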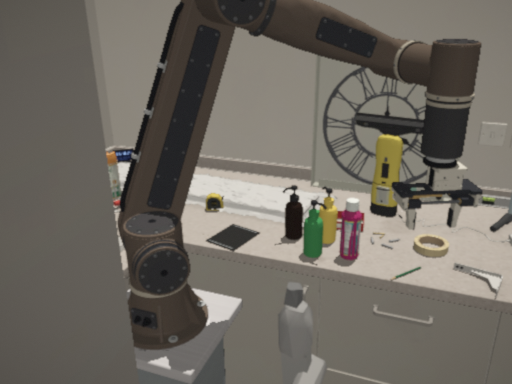

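View pics/top0.png

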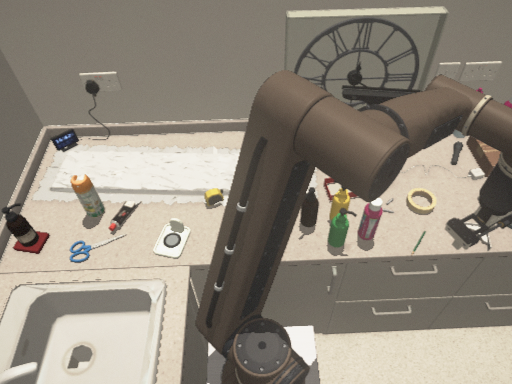

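```bash
python3 - <<'E'
from h import *
np.set_printoptions(precision=4,suppress=True)
cs,ct=calibration('scene'),calibration('top')
T=lambda a,b:tri([ray(cs,a),ray(ct,b)])
P={k:T(a,b) for k,a,b in [('mid',(295.3,210.3),(311.3,205.2)),('collar',(290,196.2),(310,198.1)),('spout',(281.9,190.3),(303,201.3)),('tape',(217.6,209.3),(214.6,200)),('green_collar',(313.3,211),(340.2,215.5)),('yellow_collar',(328,197.8),(342.5,192.1))]}
for k in P: print(k,P[k])
im=cv2.imread('pics/scene0.png')[150:275,190:370];im2=cv2.imread('pics/top0.png')[165:265,150:400]
cv2.imwrite('pics/crop.png',np.vstack([cv2.resize(im,(500,347),interpolation=2),cv2.resize(im2,(500,200),interpolation=2)]))
E
```

```text
mid [ 0.5356 -0.1938  0.0959]
collar [ 0.5214 -0.1815  0.152 ]
spout [ 0.4941 -0.1576  0.1772]
tape [ 0.6639  0.1553 -0.0125]
green_collar [ 0.4527 -0.2749  0.1433]
yellow_collar [ 0.5448 -0.2975  0.1513]
```

View pics/crop.png

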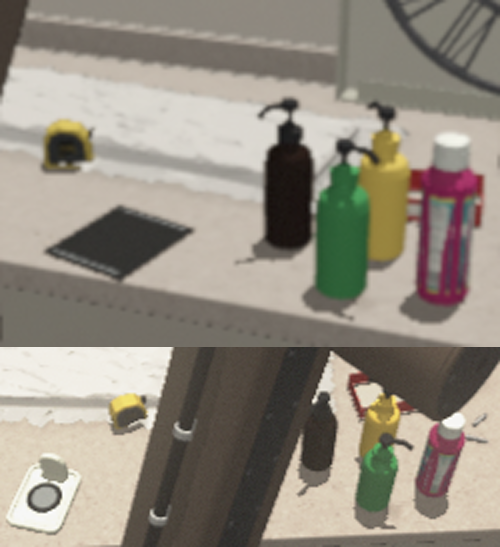

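The four upright bottles in the scene view are the dark brown dispenser (293,220), the green one (313,235), the yellow one (329,220) and the pink bottle (350,232). The top view also shows another brown dispenser by the sink, at (25,230). The target is the one at scene (293,220), because it is brown and on the right-hand part of the worktop. The crop confirms its colour. The tray is at top (172,239) and the mat at scene (233,236). Next I move towards them, looking with the wrist camera on the way.

```bash
R='{"delta_pos":[0.5,1,0.4],"dr":[0,0,6.4]}'; python3 -m handwheel '[{"delta_pos":[0.5,1,0.4],"dr":[0,0,6.4]},{"delta_pos":[0.5,1,0.4],"dr":[0,0,6.4]},{"delta_pos":[0.5,1,0.4],"dr":[0,0,6.4]},{"delta_pos":[0.5,1,0.4],"dr":[0,0,6.4]},{"delta_pos":[0.5,1,0.4],"dr":[0,0,6.4]},{"delta_pos":[0.5,1,0.4],"dr":[0,0,6.4]},{"delta_pos":[0.5,1,0.4],"dr":[0,0,6.4]},{"delta_pos":[0.5,1,0.4],"dr":[0,0,6.4]},{"delta_pos":[0.5,1,0.4],"dr":[0,0,6.4]},{"delta_pos":[0.5,1,0.4],"dr":[0,0,6.4]}]' -1 20
python3 -m handwheel '[{"delta_pos":[0,1,0]},{"delta_pos":[0,1,0]},{"delta_pos":[0,1,0]},{"delta_pos":[0,0,0]},{"delta_pos":[0,0,0]}]'
cat > look.py <<'E'
import sys,json
from h import *
def look(cam,qs,save_as=None):
    s=get_state();c=calibration(cam);im=grab_frame(cam)
    if save_as: save(save_as,im)
    out={'c':{k:np.array(v).tolist() for k,v in c.items()}}
    for q in qs:
        out[q]=[(np.round(d['location'],1).tolist(),round(d['conf'],2)) for d in mark_of(cam,q)[:4]];print(q,out[q])
    if save_as: json.dump(out,open(f'pics/{save_as}.json','w'))
    E=np.array(c['extrinsics']);print('cam',np.round(-E[:3,:3].T@E[:3,3],3),'fwd',np.round(E[2,:3],2),'t',s['t'],np.round(s['eef_pos'],4),np.round(s['ee_rot'],3))
    return c,out
E
python3 - <<'E'
from look import *
look('wrist',['soap_mid','soap_collar','soap_spout','soap_foot','mat','tray','tray_tab'],'w1')
E
```

```text
t: 2.0
eef_pos: [0.4414, -0.3077, 0.3663]
ee_rot: [-3.141, -0.0, -1.574]
force: [0.8, 0.6, 0.4]
width: 0.0878
gripper_force: 0.0
soap_mid [([187.3, 246.1], 0.79), ([255.2, 178.4], 0.68), ([173.0, 165.4], 0.59)]
soap_collar [([161.2, 175.6], 0.74), ([179.9, 260.8], 0.7), ([252.6, 194.7], 0.66)]
soap_spout [([199.0, 293.6], 0.96), ([262.3, 168.8], 0.94), ([130.5, 205.5], 0.91)]
soap_foot [([251.8, 171.2], 0.92), ([199.6, 222.9], 0.84), ([189.2, 156.2], 0.72)]
mat [([243.3, 315.3], 0.59)]
tray []
tray_tab []
cam [ 0.441 -0.382  0.504] fwd [ 0.    0.27 -0.96] t 2.0 [ 0.4414 -0.3077  0.3663] [-3.141 -0.    -1.574]invalid input at $[0]: expected keys delta_pos, dr
```

View pics/w1.png

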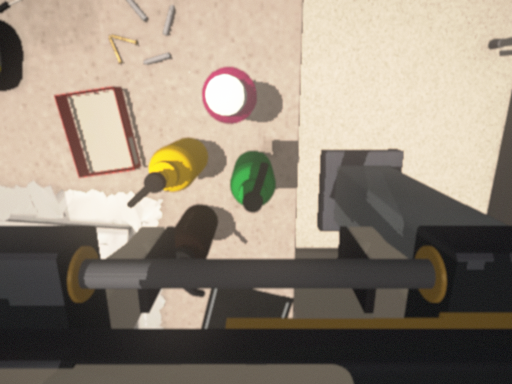

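The wrist view shows brown at (195,240), green (252,180), yellow (178,165) and pink (228,95), with the mat below at (245,305), partly hidden by the gripper.

```bash
python3 -m handwheel '[{"delta_pos":[0,1,0],"dr":[0,0,0]},{"delta_pos":[0,1,0],"dr":[0,0,0]},{"delta_pos":[0,1,0],"dr":[0,0,0]},{"delta_pos":[0,1,0],"dr":[0,0,0]},{"delta_pos":[0,1,0],"dr":[0,0,0]},{"delta_pos":[0,1,0],"dr":[0,0,0]},{"delta_pos":[0,1,0],"dr":[0,0,0]},{"delta_pos":[0,0.5,0],"dr":[0,0,0]},{"delta_pos":[0,0,0],"dr":[0,0,0]},{"delta_pos":[0,0,0],"dr":[0,0,0]}]' >/dev/null
python3 -c "
from look import *
look('wrist',['mat','soap_spout','soap_collar'],'w2')"
python3 -m handwheel '[{"delta_pos":[0.1,1,0],"dr":[0,0,0]},{"delta_pos":[0.1,1,0],"dr":[0,0,0]},{"delta_pos":[0.1,1,0],"dr":[0,0,0]},{"delta_pos":[0.1,1,0],"dr":[0,0,0]},{"delta_pos":[0.1,1,0],"dr":[0,0,0]},{"delta_pos":[0.1,1,0],"dr":[0,0,0]},{"delta_pos":[0.1,1,0],"dr":[0,0,0]},{"delta_pos":[0.1,1,0],"dr":[0,0,0]},{"delta_pos":[0,0,0],"dr":[0,0,0]},{"delta_pos":[0,0,0],"dr":[0,0,0]}]' >/dev/null
python3 -c "
from look import *
look('wrist',['tray','tray_tab'],'w3')
look('top',['mat','tray','tray_tab','soap_spout','soap_collar'],'top1')
look('scene',['mat','tray','tray_tab'],'scene1')
cv2.imwrite('pics/w23.png',np.hstack([cv2.imread('pics/w2.png'),cv2.imread('pics/w3.png')])[:,:,:]) 
a=cv2.imread('pics/w23.png');cv2.imwrite('pics/w23.png',cv2.resize(a,(800,300),interpolation=3))"
```

```text
mat [([243.2, 201.8], 0.64)]
soap_spout [([187.8, 98.7], 0.83)]
soap_collar [([164.8, 72.1], 0.87)]
cam [ 0.44  -0.158  0.503] fwd [ 0.    0.27 -0.96] t 3.4 [ 0.4409 -0.0844  0.3654] [ 3.141 -0.    -1.579]
tray [([248.9, 233.5], 0.94)]
tray_tab [([218.2, 232.4], 0.6)]
cam [0.465 0.082 0.503] fwd [ 0.    0.27 -0.96] t 4.6 [0.4652 0.1559 0.3651] [ 3.141e+00 -1.000e-03 -1.578e+00]
mat []
tray []
tray_tab []
soap_spout [([334.2, 183.4], 0.91), ([354.8, 211.5], 0.75)]
soap_collar [([341.5, 215.9], 0.72), ([346.8, 193.7], 0.72)]
cam [-0.326  0.002  1.233] fwd [ 0.64 -0.02 -0.77] t 4.75 [0.4651 0.155  0.3656] [-3.142 -0.    -1.58 ]
mat [([233.1, 239.2], 0.64)]
tray [([156.5, 222.9], 0.55)]
tray_tab [([169.2, 203.9], 0.48)]
cam [-0.868 -0.601  0.788] fwd [ 0.85  0.35 -0.39] t 5.05 [0.465  0.1556 0.3657] [-3.141  0.    -1.579]
```

View pics/w23.png

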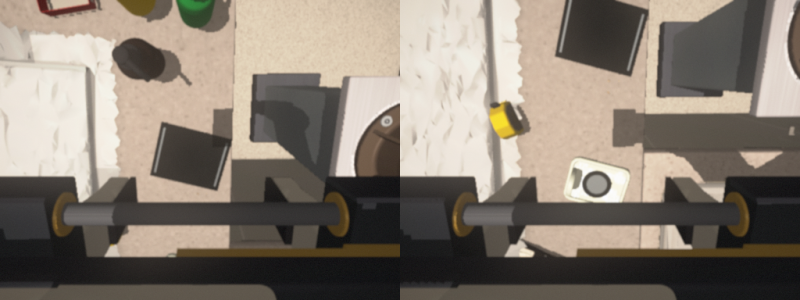

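```bash
cat > fit.py <<'E'
from look import *
def warp(name,z,x0,y0,w=.22,res=2000):
    c=json.load(open(f'pics/{name}.json'))['c'];im=cv2.imread(f'pics/{name}.png');n=int(w*res)
    W=[(x0,y0),(x0+w,y0),(x0+w,y0+w),(x0,y0+w)]
    src=np.float32([proj(c,np.array([a,b,z])) for a,b in W]);H=cv2.getPerspectiveTransform(src,np.float32([(0,0),(n,0),(n,n),(0,n)]))
    return cv2.warpPerspective(im,H,(n,n),flags=cv2.INTER_LINEAR)  # col->x,row->y
def rect(mask,x0,y0,seed,res=2000):
    mask=cv2.morphologyEx(mask,cv2.MORPH_OPEN,np.ones((7,7)));cs,_=cv2.findContours(mask,0,2)
    cs=[k for k in cs if cv2.contourArea(k)>1500]
    k=max(cs,key=lambda k:cv2.pointPolygonTest(k,seed,True));r=cv2.minAreaRect(k)
    w,h=np.array(r[1])/res;a=r[2]
    if w<h: w,h,a=h,w,a-90
    a=(a+90)%180-90
    m=cv2.moments(k);print('rect c',np.array(r[0])/res+[x0,y0],'centroid',np.array([m['m10'],m['m01']])/m['m00']/res+[x0,y0],'size',w,h,'yaw deg',a,'area',m['m00']/res**2)
E
python3 - <<'E'
from fit import *
np.set_printoptions(precision=4,suppress=True)
c2=json.load(open('pics/w2.json'))['c'];c3=json.load(open('pics/w3.json'))['c']
m=onz(c2,(243.2,201.8),0)[:2];t=onz(c3,(248.9,233.5),0)[:2];print('net mat',m,'tray',t,'tab',onz(c3,(218.2,232.4),.04)[:2])
x0,y0=m-.11;w=warp('w2',.003,x0,y0);cv2.imwrite('pics/a.png',w);rect((w.max(2)<75).astype(np.uint8),x0,y0,(220,220))
x0,y0=t-.11;w2=warp('w3',.011,x0,y0);hsv=cv2.cvtColor(w2,cv2.COLOR_BGR2HSV);print('tray px',w2[220,150],w2[190:250:20,260].tolist())
b=w2.astype(int);mask=((b.min(2)>165)).astype(np.uint8);cv2.imwrite('pics/m.png',mask*255);rect(mask,x0,y0,(220,220))
w3=warp('w3',.006,x0,y0)
dk=(w3.max(2)<110).astype(np.uint8)
for k in cv2.findContours(dk,0,2)[0]:
    if cv2.contourArea(k)>1500:
        e=cv2.fitEllipse(k);print('dark',np.array(e[0])/2000+[x0,y0],np.array(e[1])/2000)
cv2.imwrite('pics/v.png',np.hstack([w2,cv2.merge([mask*255]*3)])[::-1][:,:])
E
```

```text
net mat [0.4626 0.0022] tray [0.478  0.2988] tab [0.5248 0.2792]
rect c [0.4571 0.0008] centroid [0.4604 0.0006] size 0.1364832763671875 0.11611212921142579 yaw deg -14.995079040527344 area 0.014061
tray px [127 143 149] [[84, 90, 95], [71, 79, 84], [68, 75, 80]]
rect c [0.4843 0.2645] centroid [0.4981 0.2715] size 0.2065 0.1515 yaw deg 0.0 area 0.022423625
dark [0.4934 0.371 ] [0.0539 1.0819]
dark [0.4737 0.3001] [0.0578 0.0584]
dark [0.3587 0.1926] [0.0484 0.0805]
```

View pics/v.png

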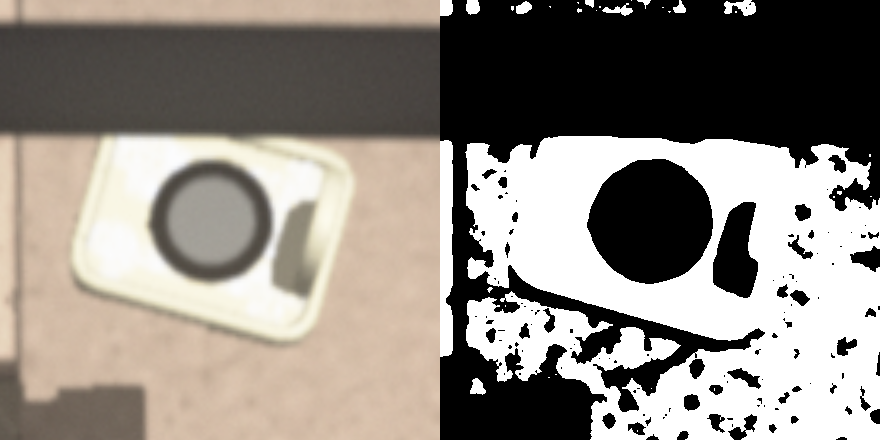

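The pad is clear in the left half, at crop pixel (210,220), and the tray's yaw is about -14°. The tray's left side is cut off by the gripper bar. I'll step back for one full view and measure the mat again including its stripes.

```bash
python3 -m handwheel '[{"delta_pos":[0.2,-0.95,0],"dr":[0,0,0]},{"delta_pos":[0.2,-0.95,0],"dr":[0,0,0]},{"delta_pos":[0.2,-0.95,0],"dr":[0,0,0]},{"delta_pos":[0,0,0],"dr":[0,0,0]},{"delta_pos":[0,0,0],"dr":[0,0,0]}]' >/dev/null
python3 - <<'E'
from fit import *
np.set_printoptions(precision=4,suppress=True)
c,o=look('wrist',['tray','tray_tab','mat'],'w4')
for q,z in [('tray',0),('tray_tab',.04),('mat',0)]:
    if o[q]: print(q,onz(c,o[q][0][0],z))
x0,y0=.36,-.11;w=warp('w2',.003,x0,y0)
a=np.radians(-15);cc=(np.array([.4604,.0006])-[x0,y0])*2000
print('mat long profile',[int(w[int(cc[1]+np.sin(a)*s*2),int(cc[0]+np.cos(a)*s*2)].mean()) for s in range(-84,85,2)])
g=w.mean(2); rect((g<130).astype(np.uint8),x0,y0,(200,220))
x0,y0=.36,.19
w=warp('w4',.006,x0,y0);g=(w.max(2)<110).astype(np.uint8)
for k in cv2.findContours(g,0,2)[0]:
    if cv2.contourArea(k)>5000:
        e=cv2.fitEllipse(k);print('dark',np.array(e[0])/2000+[x0,y0],np.array(e[1])/2000)
w=warp('w4',.011,x0,y0);ww=warp('w2',.003,.36,-.11)
cv2.imwrite('pics/v2.png',np.hstack([w,ww])[::-1])
E
```

```text
tray [([262.1, 277.7], 0.61)]
tray_tab [([230.8, 284.0], 0.97), ([157.2, 201.6], 0.7)]
mat [([271.0, 102.9], 0.61)]
cam [ 0.482 -0.004  0.503] fwd [ 0.    0.27 -0.96] t 5.75 [0.4831 0.07   0.3656] [-3.142  0.    -1.58 ]
tray [0.4745 0.2981 0.    ]
tray_tab [0.5265 0.2851 0.04  ]
mat [0.4596 0.0001 0.    ]
mat long profile [182, 187, 189, 189, 185, 170, 117, 66, 69, 110, 133, 106, 70, 55, 52, 51, 53, 52, 53, 53, 53, 53, 51, 52, 52, 51, 52, 53, 53, 54, 52, 51, 51, 53, 53, 52, 52, 53, 53, 49, 53, 52, 52, 52, 53, 52, 53, 55, 53, 53, 53, 53, 55, 56, 56, 55, 55, 55, 57, 58, 58, 56, 58, 59, 58, 58, 61, 58, 62, 62, 61, 61, 62, 63, 84, 128, 142, 107, 79, 74, 118, 169, 184, 187, 189]
rect c [ 0.4538 -0.0282] centroid [ 0.4548 -0.0071] size 0.17965528869628905 0.15018511962890624 yaw deg 75.0685806274414 area 0.01976825
dark [0.4421 0.3952] [0.0371 0.2509]
dark [0.4677 0.289 ] [0.069  0.2886]
```

View pics/v2.png

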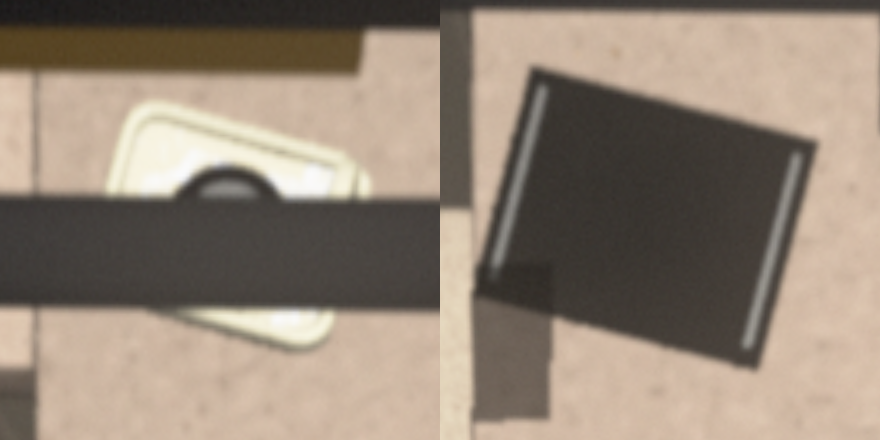

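Right half: mat corners (533,67), (818,143), (757,370), (477,295), which gives a centre of (0.463, 0.000) and a yaw of -15.0°. Left half: most of the tray is behind the gripper bar, but the edges that show give a yaw of about -15.5°. With the earlier pad fix, the origin is (0.474, 0.2995) and the tab (0.526, 0.2855). Now I'll approach the tab.

```bash
python3 -m handwheel '[{"delta_pos":[0.14,0.72,-0.88],"dr":[0,0,-1.5]},{"delta_pos":[0.14,0.72,-0.88],"dr":[0,0,-1.5]},{"delta_pos":[0.14,0.72,-0.88],"dr":[0,0,-1.5]},{"delta_pos":[0.14,0.72,-0.88],"dr":[0,0,-1.5]},{"delta_pos":[0.14,0.72,-0.88],"dr":[0,0,-1.5]},{"delta_pos":[0.14,0.72,-0.88],"dr":[0,0,-1.5]},{"delta_pos":[0.14,0.72,-0.88],"dr":[0,0,-1.5]},{"delta_pos":[0.14,0.72,-0.88],"dr":[0,0,-1.5]},{"delta_pos":[0.14,0.72,-0.88],"dr":[0,0,-1.5]},{"delta_pos":[0.14,0.72,-0.88],"dr":[0,0,-1.5]}]' >/dev/null;  python3 -m handwheel '[{"delta_pos":[0,0,0],"dr":[0,0,0]},{"delta_pos":[0,0,0],"dr":[0,0,0]}]'
python3 - <<'E'
from look import *
c,o=look('wrist',['tray','tray_tab'],'w5')
c,o=look('top',['tray','tray_tab','mat'],'top2')
for q,z in [('tray',0),('tray_tab',.04),('mat',0)]:
    if o[q]: print(q,onz(c,o[q][0][0],z))
E
```

```text
t: 7.15
eef_pos: [0.5244, 0.287, 0.1008]
ee_rot: [3.141, -0.002, -1.838]
force: [-0.4, 0.3, 0.5]
width: 0.0877
gripper_force: 0.0
tray [([320.0, 198.5], 0.79)]
tray_tab [([254.2, 215.2], 0.67)]
cam [0.505 0.216 0.238] fwd [ 0.07  0.26 -0.96] t 7.15 [0.5244 0.287  0.1008] [ 3.141e+00 -2.000e-03 -1.838e+00]
tray [([173.3, 240.3], 0.96)]
tray_tab [([179.2, 221.7], 0.72)]
mat [([261.7, 239.6], 0.84)]
cam [-0.326  0.002  1.233] fwd [ 0.64 -0.02 -0.77] t 7.3 [0.5253 0.2866 0.1028] [-3.141e+00  1.000e-03 -1.840e+00]
tray [0.47648267 0.29675146 0.        ]
tray_tab [0.52764455 0.27370344 0.04      ]
mat [ 0.46396986 -0.01642453  0.        ]
```

```bash
python3 -m handwheel '[{"delta_pos":[0,-0.03,-0.51],"dr":[0,0,0]},{"delta_pos":[0,0,-0.51],"dr":[0,0,0]},{"delta_pos":[0,0,-0.51],"dr":[0,0,0]},{"delta_pos":[0,0,-0.51],"dr":[0,0,0]},{"delta_pos":[0,0,0],"dr":[0,0,0]},{"delta_pos":[0,0,0],"dr":[0,0,0]}]'
python3 -m handwheel '[{"delta_pos":[0,0,0],"dr":[0,0,0]},{"delta_pos":[0,0,0],"dr":[0,0,0]},{"delta_pos":[0,0,0],"dr":[0,0,0]},{"delta_pos":[0,0,0],"dr":[0,0,0]},{"delta_pos":[0,0,0],"dr":[0,0,0]},{"delta_pos":[0,0,0],"dr":[0,0,0]},{"delta_pos":[0,0,0],"dr":[0,0,0]},{"delta_pos":[0,0,0],"dr":[0,0,0]},{"delta_pos":[0,0,0],"dr":[0,0,0]},{"delta_pos":[0,0,0],"dr":[0,0,0]}]' 1 30
```

```text
t: 8.1
eef_pos: [0.5252, 0.2854, 0.0408]
ee_rot: [-3.141, -0.0, -1.841]
force: [0.6, 0.4, -0.1]
width: 0.0873
gripper_force: 0.0
t: 9.1
eef_pos: [0.525, 0.2856, 0.0404]
ee_rot: [-3.142, 0.0, -1.841]
force: [0.2, 0.5, -0.3]
width: 0.0132
gripper_force: 0.0
```

```bash
python3 -m handwheel '[{"delta_pos":[0,0,0],"dr":[0,0,0]},{"delta_pos":[0,0,0],"dr":[0,0,0]},{"delta_pos":[0,0,0],"dr":[0,0,0]},{"delta_pos":[0,0,0],"dr":[0,0,0]}]' 1 50
python3 -m handwheel '[{"delta_pos":[0,0,0.15],"dr":[0,0,0]},{"delta_pos":[0,0,0.3],"dr":[0,0,0]},{"delta_pos":[0,0,0.5],"dr":[0,0,0]},{"delta_pos":[0,0,0.5],"dr":[0,0,0]},{"delta_pos":[0,0,0.5],"dr":[0,0,0]},{"delta_pos":[0,0,0.5],"dr":[0,0,0]},{"delta_pos":[0,0,0],"dr":[0,0,0]},{"delta_pos":[0,0,0],"dr":[0,0,0]},{"delta_pos":[0,0,0],"dr":[0,0,0]}]'
python3 - <<'E'
from fit import *
np.set_printoptions(precision=4,suppress=True)
c,o=look('wrist',['tray','tray_tab','mat'],'w6')
s=get_state();dz=s['eef_pos'][2]-.0405
for q,z in [('tray',dz),('tray_tab',.04+dz)]:
    if o[q]: print(q,onz(c,o[q][0][0],z))
x0,y0=.36,.19
w=warp('w6',.006+dz,x0,y0);g=(w.max(2)<110).astype(np.uint8)
for k in cv2.findContours(g,0,2)[0]:
    if cv2.contourArea(k)>5000:
        e=cv2.fitEllipse(k);print('dark',np.array(e[0])/2000+[x0,y0],np.array(e[1])/2000)
w=warp('w6',.011+dz,x0,y0)
cv2.imwrite('pics/v3.png',np.hstack([cv2.resize(cv2.imread('pics/w6.png')[::-1],(440,440)),w])[::-1]);
E
```

```text
t: 9.5
eef_pos: [0.525, 0.2856, 0.0404]
ee_rot: [-3.142, 0.0, -1.841]
force: [0.6, -0.6, -1.3]
width: 0.01
gripper_force: 50.0
t: 10.4
eef_pos: [0.5246, 0.2852, 0.1132]
ee_rot: [3.141, -0.001, -1.841]
force: [-0.9, -0.7, -1.6]
width: 0.0098
gripper_force: 50.0
tray [([344.1, 227.4], 0.6)]
tray_tab [([257.3, 262.5], 0.72)]
mat []
cam [0.505 0.214 0.251] fwd [ 0.07  0.26 -0.96] t 10.4 [0.5246 0.2852 0.1132] [ 3.141 -0.001 -1.841]
tray [0.4735 0.2983 0.0726]
tray_tab [0.5241 0.286  0.1126]
dark [0.4726 0.3087] [0.1459 0.2408]
```

View pics/v3.png

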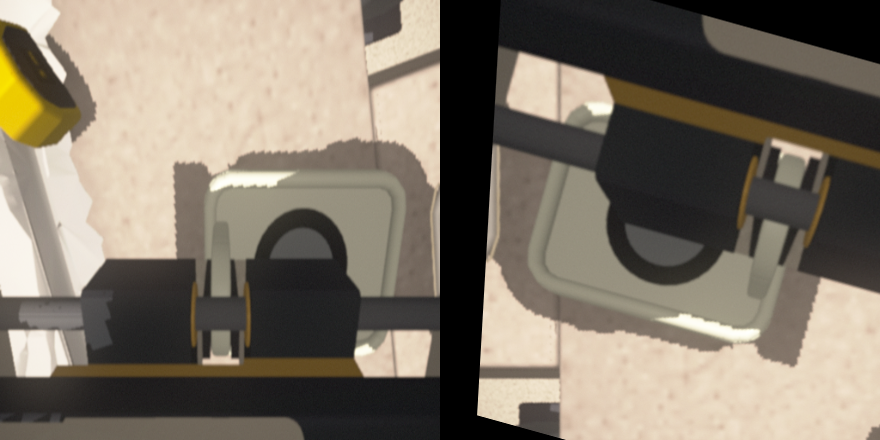

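The tray is held level (left half of the view), and its two long edges are symmetric about the tab, at (585,102) and (645,311) on the right. Now I'll carry it to the mat.

```bash
python3 -m handwheel '[{"delta_pos":[-0.03,-0.4,0],"dr":[0,0,0.25]},{"delta_pos":[-0.03,-0.8,0],"dr":[0,0,0.25]},{"delta_pos":[-0.03,-0.95,0],"dr":[0,0,0]},{"delta_pos":[-0.03,-0.95,0],"dr":[0,0,0]},{"delta_pos":[-0.03,-0.95,0],"dr":[0,0,0]},{"delta_pos":[-0.03,-0.95,0],"dr":[0,0,0]},{"delta_pos":[-0.03,-0.95,0],"dr":[0,0,0]},{"delta_pos":[-0.03,-0.95,0],"dr":[0,0,0]},{"delta_pos":[-0.03,-0.95,0],"dr":[0,0,0]},{"delta_pos":[-0.03,-0.95,0],"dr":[0,0,0]}]' >/dev/null; python3 -m handwheel '[{"delta_pos":[0,-0.8,0],"dr":[0,0,0]},{"delta_pos":[0,-0.37,0],"dr":[0,0,0]},{"delta_pos":[0,0,-0.8],"dr":[0,0,0]},{"delta_pos":[0,0,-0.5],"dr":[0,0,0]},{"delta_pos":[0,0,-0.3],"dr":[0,0,0]},{"delta_pos":[0,0,0],"dr":[0,0,0]},{"delta_pos":[0,0,0],"dr":[0,0,0]},{"delta_pos":[0,0,0],"dr":[0,0,0]}]'
python3 - <<'E'
from fit import *
c,o=look('wrist',['tray','tray_tab'],'w7')
look('scene',['tray','mat'],'scene2')
look('top',['tray','mat'],'top3')
a=cv2.imread('pics/w7.png');b=cv2.imread('pics/scene2.png')[180:290,170:300];d=cv2.imread('pics/top3.png')[170:280,200:330]
cv2.imwrite('pics/v4.png',np.hstack([cv2.resize(a,(400,300)),np.vstack([cv2.resize(x,(355,300),interpolation=2) for x in (b,d)])[:300]]) if 0 else np.vstack([np.hstack([cv2.resize(x,(400,300),interpolation=2) for x in (b,d)]),cv2.resize(a,(800,600))[0:280]]))
E
```

```text
t: 12.4
eef_pos: [0.5166, -0.0132, 0.0666]
ee_rot: [-3.141, 0.001, -1.831]
force: [-0.3, -0.1, -1.0]
width: 0.0102
gripper_force: 50.0
tray []
tray_tab [([257.1, 264.1], 0.98)]
cam [ 0.497 -0.085  0.204] fwd [ 0.07  0.26 -0.96] t 12.4 [ 0.5166 -0.0132  0.0666] [-3.141e+00  1.000e-03 -1.831e+00]
tray [([233.6, 231.9], 0.59)]
mat [([235.7, 239.3], 0.62)]
cam [-0.868 -0.601  0.788] fwd [ 0.85  0.35 -0.39] t 12.55 [ 0.5164 -0.0133  0.0665] [-3.141e+00  1.000e-03 -1.832e+00]
tray [([254.6, 236.9], 0.86)]
mat [([257.6, 242.4], 0.71), ([366.9, 220.1], 0.22)]
cam [-0.326  0.002  1.233] fwd [ 0.64 -0.02 -0.77] t 12.7 [ 0.5162 -0.0134  0.0662] [-3.141  0.    -1.832]
```

View pics/v4.png

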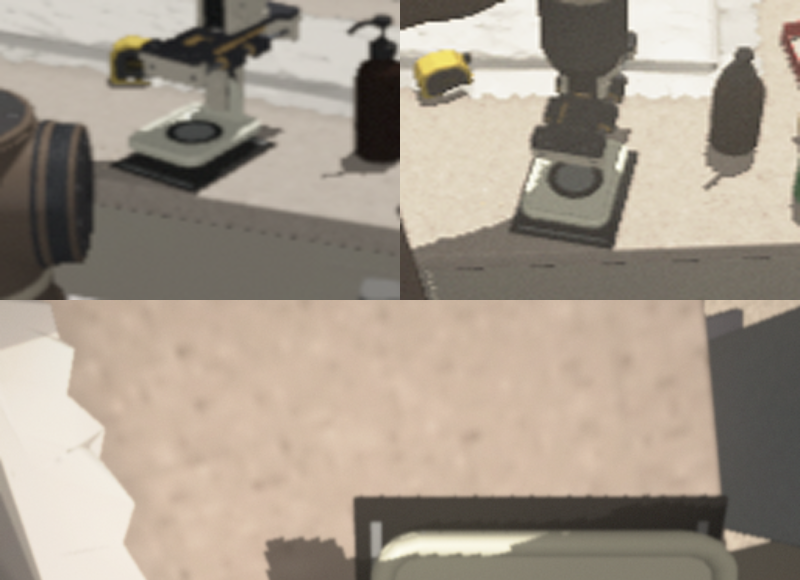

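The tray is held level just above the mat and square to it (top right and bottom panels). I'll lower it gently.

```bash
python3 -m handwheel '[{"delta_pos":[-0.03,-0.02,-0.3],"dr":[0,0,0]},{"delta_pos":[0,0,-0.2],"dr":[0,0,0]},{"delta_pos":[0,0,-0.1],"dr":[0,0,0]},{"delta_pos":[0,0,-0.07],"dr":[0,0,0]},{"delta_pos":[0,0,-0.05],"dr":[0,0,0]},{"delta_pos":[0,0,0],"dr":[0,0,0]},{"delta_pos":[0,0,0],"dr":[0,0,0]},{"delta_pos":[0,0,0],"dr":[0,0,0]}]'
```

```text
t: 13.65
eef_pos: [0.5153, -0.0141, 0.0445]
ee_rot: [-3.141, 0.0, -1.832]
force: [-0.1, -0.5, -0.9]
width: 0.0095
gripper_force: 50.0
```

```bash
python3 -m handwheel '[{"delta_pos":[0,0,-0.03],"dr":[0,0,0]},{"delta_pos":[0,0,-0.02],"dr":[0,0,0]},{"delta_pos":[0,0,0],"dr":[0,0,0]},{"delta_pos":[0,0,0],"dr":[0,0,0]}]'
```

```text
t: 14.05
eef_pos: [0.5153, -0.014, 0.0433]
ee_rot: [-3.141, 0.0, -1.832]
force: [-1.2, 1.2, 5.9]
width: 0.0101
gripper_force: 50.0
```

```bash
python3 -m handwheel '[{"delta_pos":[0,0,0],"dr":[0,0,0]},{"delta_pos":[0,0,0],"dr":[0,0,0]},{"delta_pos":[0,0,0],"dr":[0,0,0]},{"delta_pos":[0,0,0],"dr":[0,0,0]},{"delta_pos":[0,0,0],"dr":[0,0,0]},{"delta_pos":[0,0,0],"dr":[0,0,0]},{"delta_pos":[0,0,0.2],"dr":[0,0,0]},{"delta_pos":[0,0,0.7],"dr":[0,0,0]},{"delta_pos":[0,0,1],"dr":[0,0,0]},{"delta_pos":[0,0,1],"dr":[0,0,0]}]' -1 20
python3 -m handwheel '[{"delta_pos":[-0.1,0,1],"dr":[0,0,1.6]},{"delta_pos":[-0.1,0,1],"dr":[0,0,1.6]},{"delta_pos":[-0.1,-0.2,1],"dr":[0,0,1.6]},{"delta_pos":[-0.1,-0.4,1],"dr":[0,0,1.6]},{"delta_pos":[-0.1,-0.5,1],"dr":[0,0,1.6]},{"delta_pos":[-0.1,-0.6,1],"dr":[0,0,1.6]},{"delta_pos":[-0.1,-0.6,1],"dr":[0,0,1.6]},{"delta_pos":[-0.1,-0.6,1],"dr":[0,0,1.6]},{"delta_pos":[0,0,0],"dr":[0,0,0]},{"delta_pos":[0,0,0],"dr":[0,0,0]}]'
python3 - <<'E'
from fit import *
np.set_printoptions(precision=4,suppress=True)
c,o=look('wrist',['tray','tray_tab','mat','soap_collar','soap_spout','soap_foot','soap_mid'],'w8')
for q,z in [('tray',.003),('tray_tab',.043),('mat',0),('soap_collar',.146),('soap_spout',.178)]:
    for l in o[q][:2]: print(q,onz(c,l[0],z))
x0,y0=.36,-.11
w=warp('w8',.009,x0,y0);g=(w.max(2)<110).astype(np.uint8)
for k in cv2.findContours(g,1,2)[0]:
    if cv2.contourArea(k)>5000:
        e=cv2.fitEllipse(k);print('dark',np.array(e[0])/2000+[x0,y0],np.array(e[1])/2000)
a=cv2.imread('pics/w8.png');w=warp('w8',.003,x0,y0)[::-1]
cv2.imwrite('pics/v5.png',np.hstack([cv2.resize(a[:300],(360,300))[:,:],cv2.resize(w,(440,300))]) if 0 else np.hstack([cv2.resize(a[:240,60:340],(360,309)),cv2.resize(w,(309,309))]))
E
```

```text
t: 15.05
eef_pos: [0.5148, -0.0143, 0.1309]
ee_rot: [3.141, -0.001, -1.832]
force: [0.9, 0.8, -0.6]
width: 0.0839
gripper_force: 0.0
t: 16.05
eef_pos: [0.4909, -0.1014, 0.3705]
ee_rot: [-3.14, 0.001, -1.61]
force: [0.1, 0.4, -0.3]
width: 0.0873
gripper_force: 0.0
tray [([272.2, 207.6], 0.87), ([212.6, 89.0], 0.36)]
tray_tab [([242.1, 206.8], 0.95)]
mat []
soap_collar [([209.8, 88.7], 0.63)]
soap_spout [([237.5, 115.7], 0.65)]
soap_foot [([208.5, 13.9], 0.92), ([282.4, 27.3], 0.91), ([225.3, 91.2], 0.65)]
soap_mid [([217.0, 91.4], 0.88), ([289.4, 9.7], 0.61)]
cam [ 0.488 -0.175  0.508] fwd [ 0.01  0.27 -0.96] t 16.05 [ 0.4909 -0.1014  0.3705] [-3.14   0.001 -1.61 ]
tray [ 0.4684 -0.0024  0.003 ]
tray [ 0.5531 -0.194   0.003 ]
tray_tab [ 0.5159 -0.0192  0.043 ]
soap_collar [ 0.5376 -0.1892  0.146 ]
soap_spout [ 0.5074 -0.1611  0.178 ]
dark [0.3431 0.1162] [0.1403 0.1513]
dark [0.4628 0.0004] [0.0457 0.0459]
dark [0.4629 0.0002] [0.0581 0.0587]
dark [0.4631 0.0004] [0.1189 0.1609]
dark [ 0.4563 -0.0105] [0.1548 0.1785]
```

View pics/v5.png

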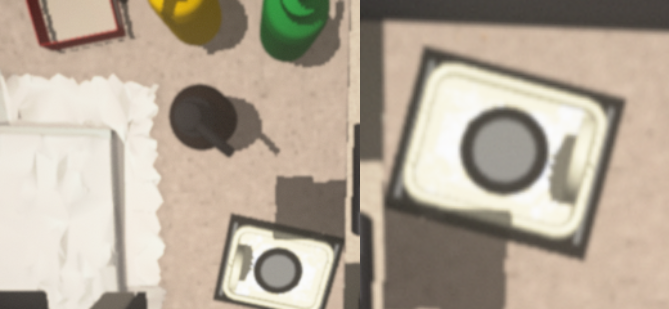

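The tray lies centred and square on the mat (pad at right-hand pixel (503,150), margins even), at (0.463, 0.000). The dispenser is at (203,117) in the left half, with its spout pointing down and to the right. Next I triangulate it.

```bash
python3 - <<'E'
from h import *
import json
np.set_printoptions(precision=4,suppress=True)
J=lambda n:json.load(open(f'pics/{n}.json'))['c']
cs,ct=calibration('scene'),calibration('top')
for n,L in {'collar':[('w8',(209.8,88.7)),('w2',(164.8,72.1)),('w1',(179.9,260.8)),(cs,(290,196.2)),(ct,(310,198.1))],'spout':[('w8',(237.5,115.7)),('w2',(187.8,98.7)),('w1',(199,293.6)),(cs,(281.9,190.3)),(ct,(303,201.3))]}.items():
    z={'collar':.146,'spout':.178}[n]
    R=[ray(J(c) if isinstance(c,str) else c,uv) for c,uv in L]
    print(n,'all',tri(R),'wrist',tri(R[:3]),'w8+scene',tri([R[0],R[3]]))
    for o,d in R: print(o+d*(z-o[2])/d[2])
im=cv2.imread('pics/w8.png')[60:150,170:270];cv2.imwrite('pics/v6.png',cv2.resize(im,(800,720)[:2] if 0 else (660,594),interpolation=2))
E
```

```text
collar all [ 0.5357 -0.1853  0.1421] wrist [ 0.5374 -0.1887  0.1413] w8+scene [ 0.5353 -0.1828  0.1459]
[ 0.5376 -0.1892  0.146 ]
[ 0.5355 -0.1878  0.146 ]
[ 0.5361 -0.1909  0.146 ]
[ 0.5318 -0.1767  0.146 ]
[ 0.5275 -0.184   0.146 ]
spout all [ 0.5073 -0.1587  0.1686] wrist [ 0.5086 -0.1608  0.1708] w8+scene [ 0.507  -0.1591  0.1743]
[ 0.5074 -0.1611  0.178 ]
[ 0.5066 -0.1606  0.178 ]
[ 0.5083 -0.1657  0.178 ]
[ 0.4982 -0.1598  0.178 ]
[ 0.4903 -0.1542  0.178 ]
```

View pics/v6.png

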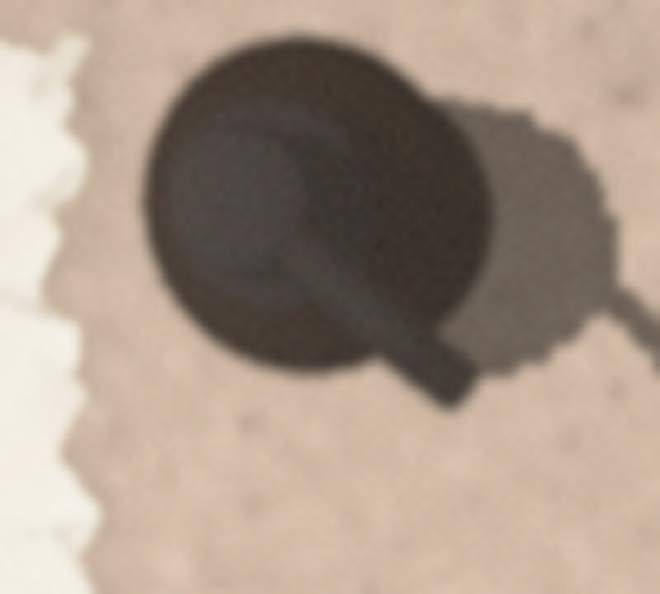

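```bash
python3 - <<'E'
from h import *
import json
np.set_printoptions(precision=4,suppress=True)
c=json.load(open('pics/w8.json'))['c']
h=onz(c,(205.6,90.3),.184);t=onz(c,(238.9,119.1),.176);k=onz(c,(210.2,91.1),.15)
b=onz(c,(170+317/6.6,60+204/6.6),.06)
for p in (h,k,b,t): print(p)
for a in (h,k): print(np.degrees(np.arctan2(*(t-a)[[1,0]])),np.linalg.norm((t-a)[:2]))
s=get_state();print(s['eef_pos'],s['ee_rot'],s['q'])
E
```

```text
[ 0.5365 -0.1864  0.184 ]
[ 0.5368 -0.1866  0.15  ]
[ 0.5386 -0.1892  0.06  ]
[ 0.5063 -0.1576  0.176 ]
136.34194436528372 0.04177516189044999
136.45422804754298 0.04208161979889979
[ 0.4911 -0.1008  0.3693] [ 3.1406 -0.0002 -1.608 ] [ 0.19    0.0092 -0.1468 -0.     -1.4157 -0.2272]
```

```bash
python3 -m handwheel '[{"delta_pos":[0.19,-0.36,-0.5],"dr":[0,0,6.1]},{"delta_pos":[0.19,-0.36,-0.5],"dr":[0,0,6.1]},{"delta_pos":[0.19,-0.36,-0.5],"dr":[0,0,6.1]},{"delta_pos":[0.19,-0.36,-0.5],"dr":[0,0,6.1]},{"delta_pos":[0.19,-0.36,-0.5],"dr":[0,0,6.1]},{"delta_pos":[0.19,-0.36,-0.5],"dr":[0,0,6.1]},{"delta_pos":[0.19,-0.36,-0.5],"dr":[0,0,6.1]},{"delta_pos":[0.19,-0.36,-0.5],"dr":[0,0,6.1]},{"delta_pos":[0,0,0],"dr":[0,0,0]},{"delta_pos":[0,0,0],"dr":[0,0,0]}]' -0.5 20
python3 - <<'E'
from h import *
from look import *
c,o=look('wrist',['soap_collar','soap_spout'],'w9')
for q,z in [('soap_collar',.146),('soap_spout',.178)]:
    for l in o[q][:2]: print(q,onz(c,l[0],z))
cv2.imwrite('pics/v7.png',cv2.imread('pics/w9.png'))
E
```

```text
t: 17.45
eef_pos: [0.5366, -0.1875, 0.2495]
ee_rot: [3.141, 0.001, -0.759]
force: [0.7, 0.2, 0.3]
width: 0.0658
gripper_force: 0.0
soap_collar [([353.1, 79.9], 0.86), ([415.1, 200.1], 0.78), ([255.5, 197.3], 0.76)]
soap_spout [([493.8, 194.9], 0.92), ([310.8, 74.8], 0.65), ([254.4, 259.9], 0.61)]
cam [ 0.59  -0.238  0.387] fwd [-0.2   0.19 -0.96] t 17.45 [ 0.5366 -0.1875  0.2495] [ 3.141e+00  1.000e-03 -7.590e-01]
soap_collar [ 0.55204629 -0.29828591  0.146     ]
soap_collar [ 0.44796487 -0.27733567  0.146     ]
soap_spout [ 0.43280114 -0.31335152  0.178     ]
soap_spout [ 0.57737929 -0.27332314  0.178     ]
```

```bash
python3 - <<'E'
from h import *
import json
c=json.load(open('pics/w9.json'))['c']
print(onz(c,(255.5,197.3),.146),onz(c,(254.4,259.9),.178))
E
python3 -m handwheel '[{"delta_pos":[0,0,-0.7],"dr":[0,0,0]},{"delta_pos":[0,0,-0.7],"dr":[0,0,0]},{"delta_pos":[0,0,-0.7],"dr":[0,0,0]},{"delta_pos":[0,0,-0.5],"dr":[0,0,0]},{"delta_pos":[0,0,-0.3],"dr":[0,0,0]},{"delta_pos":[0,0,-0.2],"dr":[0,0,0]},{"delta_pos":[0,0,0],"dr":[0,0,0]},{"delta_pos":[0,0,0],"dr":[0,0,0]}]'
```

```text
[ 0.53660856 -0.18755898  0.146     ] [ 0.50997181 -0.16110491  0.178     ]
t: 18.4
eef_pos: [0.5372, -0.1875, 0.1576]
ee_rot: [-3.141, -0.001, -0.757]
force: [0.3, -0.3, 0.3]
width: 0.0656
gripper_force: 0.0
```

```bash
python3 -m handwheel '[{"delta_pos":[0,0,-0.07],"dr":[0,0,0]},{"delta_pos":[0,0,0],"dr":[0,0,0]},{"delta_pos":[0,0,0],"dr":[0,0,0]},{"delta_pos":[0,0,0],"dr":[0,0,0]},{"delta_pos":[0,0,0],"dr":[0,0,0]},{"delta_pos":[0,0,0],"dr":[0,0,0]},{"delta_pos":[0,0,0],"dr":[0,0,0]},{"delta_pos":[0,0,0],"dr":[0,0,0]}]' 1 40
python3 -m handwheel '[{"delta_pos":[0,0,0.1],"dr":[0,0,0]},{"delta_pos":[0,0,0.2],"dr":[0,0,0]},{"delta_pos":[0,0,0.3],"dr":[0,0,0]},{"delta_pos":[0,0,0.5],"dr":[0,0,0]},{"delta_pos":[0,0,0.6],"dr":[0,0,0]},{"delta_pos":[0,0,0.6],"dr":[0,0,0]},{"delta_pos":[0,0,0.3],"dr":[0,0,0]},{"delta_pos":[0,0,0],"dr":[0,0,0]},{"delta_pos":[0,0,0],"dr":[0,0,0]}]'
python3 - <<'E'
from look import *
c,o=look('wrist',['soap_collar','soap_spout'],'w10')
dz=get_state()['eef_pos'][2]-.1555
for q,z in [('soap_collar',.146),('soap_spout',.178)]:
    for l in o[q][:3]: print(q,l,onz(c,l[0],z+dz))
look('scene',['soap_collar'],'scene3')
E
```

```text
t: 19.2
eef_pos: [0.5369, -0.1875, 0.1548]
ee_rot: [-3.141, -0.0, -0.757]
force: [0.7, 0.6, 1.1]
width: 0.0322
gripper_force: 40.0
t: 20.1
eef_pos: [0.5363, -0.1874, 0.2322]
ee_rot: [-3.142, 0.001, -0.757]
force: [-0.8, 0.3, -5.0]
width: 0.0318
gripper_force: 40.0
soap_collar [([424.8, 207.5], 0.92), ([258.4, 250.4], 0.73), ([359.5, 83.3], 0.58)]
soap_spout [([316.5, 68.8], 0.82)]
cam [ 0.59  -0.238  0.37 ] fwd [-0.2   0.19 -0.96] t 20.1 [ 0.5363 -0.1874  0.2322] [-3.142e+00  1.000e-03 -7.570e-01]
soap_collar ([424.8, 207.5], 0.92) [ 0.49668693 -0.26338889  0.22207751]
soap_collar ([258.4, 250.4], 0.73) [ 0.53571795 -0.18881197  0.22207751]
soap_collar ([359.5, 83.3], 0.58) [ 0.56374363 -0.27600128  0.22207751]
soap_spout ([316.5, 68.8], 0.82) [ 0.58310301 -0.2601332   0.25407751]
soap_collar [([326.6, 200.8], 0.96), ([293.2, 171.5], 0.71), ([312.2, 211.7], 0.59)]
cam [-0.868 -0.601  0.788] fwd [ 0.85  0.35 -0.39] t 20.25 [ 0.5361 -0.1874  0.2316] [ 3.141e+00  2.000e-03 -7.570e-01]
```

```bash
python3 -m handwheel '[{"delta_pos":[-0.1,0.2,0.3],"dr":[0,0,0]},{"delta_pos":[-0.25,0.5,0.4],"dr":[0,0,3.2]},{"delta_pos":[-0.3,0.8,0.3],"dr":[0,0,3.2]},{"delta_pos":[-0.3,0.8,0],"dr":[0,0,3.2]},{"delta_pos":[-0.3,0.8,0],"dr":[0,0,3.2]},{"delta_pos":[-0.3,0.8,0],"dr":[0,0,3.2]},{"delta_pos":[-0.3,0.8,0],"dr":[0,0,3.2]},{"delta_pos":[-0.3,0.8,0],"dr":[0,0,3.2]},{"delta_pos":[-0.2,0.5,0],"dr":[0,0,3.2]},{"delta_pos":[-0.1,0.26,0],"dr":[0,0,3.2]}]' >/dev/null; python3 -m handwheel '[{"delta_pos":[0,0,-0.4],"dr":[0,0,0]},{"delta_pos":[0,0,-0.8],"dr":[0,0,0]},{"delta_pos":[0,0,-0.8],"dr":[0,0,0]},{"delta_pos":[0,0,-0.6],"dr":[0,0,0]},{"delta_pos":[0,0,-0.2],"dr":[0,0,0]},{"delta_pos":[0,0,0],"dr":[0,0,0]},{"delta_pos":[0,0,0],"dr":[0,0,0]}]'
python3 - <<'E'
from look import *
np.set_printoptions(precision=4,suppress=True)
o={}
for cam in ['scene','top','wrist']: o[cam]=look(cam,['soap_foot','soap_mid','soap_collar','soap_spout'],cam+'4')
s=get_state();e=np.array(s['eef_pos']);dz=e[2]-.1548
print('eef',e,s['ee_rot'],'expected px at tcp axis:')
for cam in ['scene','top']:
    for q,z in [('soap_foot',0),('soap_mid',.092),('soap_collar',.146)]: print(cam,q,proj(o[cam][0],np.array([e[0],e[1],z+dz])))
    print('spout',proj(o[cam][0],np.array([e[0]-.04*np.cos(np.radians(15)),e[1]+.04*np.sin(np.radians(15)),.178+dz])))
E
```

```text
t: 22.05
eef_pos: [0.4638, 0.0003, 0.1795]
ee_rot: [-3.141, -0.001, -0.254]
force: [0.5, 0.3, -2.9]
width: 0.0318
gripper_force: 40.0
soap_foot [([232.5, 233.0], 0.82), ([316.0, 252.9], 0.81), ([327.5, 239.6], 0.65), ([232.9, 239.0], 0.56)]
soap_mid [([232.6, 205.9], 0.93), ([327.2, 213.6], 0.88), ([310.6, 231.8], 0.82)]
soap_collar [([229.5, 188.3], 0.94), ([311.1, 211.3], 0.81), ([328.3, 196.6], 0.62)]
soap_spout [([223.7, 186.3], 0.8), ([323.5, 203.9], 0.73), ([321.3, 183.9], 0.61)]
cam [-0.868 -0.601  0.788] fwd [ 0.85  0.35 -0.39] t 22.05 [0.4638 0.0003 0.1795] [-3.141 -0.001 -0.254]
soap_foot [([334.5, 216.3], 0.91), ([259.1, 234.7], 0.75), ([335.4, 239.1], 0.74)]
soap_mid [([340.0, 228.1], 0.85), ([340.7, 202.1], 0.8), ([256.3, 221.3], 0.53)]
soap_collar [([343.1, 215.1], 0.83), ([344.6, 192.8], 0.76)]
soap_spout [([352.5, 213.9], 0.97), ([251.7, 216.9], 0.74), ([334.2, 181.5], 0.57)]
cam [-0.326  0.002  1.233] fwd [ 0.64 -0.02 -0.77] t 22.3 [0.4636 0.0004 0.1793] [-3.141 -0.001 -0.254]
soap_foot []
soap_mid []
soap_collar [([254.9, 251.3], 0.81)]
soap_spout []
cam [ 0.535 -0.018  0.316] fwd [-0.27  0.07 -0.96] t 22.55 [0.4633 0.0003 0.1788] [-3.141 -0.    -0.254]
eef [0.4632 0.0003 0.1786] [ 3.1415  0.0001 -0.2541] expected px at tcp axis:
scene soap_foot [232.8917 230.4733]
scene soap_mid [231.9479 205.5588]
scene soap_collar [231.3738 190.4043]
spout [223.1217 185.1836]
top soap_foot [256.8596 236.2823]
top soap_mid [256.2923 221.0734]
top soap_collar [255.9309 211.3863]
spout [252.767  215.3797]
```

```bash
python3 -m handwheel '[{"delta_pos":[0,0,-0.2],"dr":[0,0,0]},{"delta_pos":[0,0,-0.15],"dr":[0,0,0]},{"delta_pos":[0,0,-0.05],"dr":[0,0,0]},{"delta_pos":[0,0,0],"dr":[0,0,0]},{"delta_pos":[0,0,0],"dr":[0,0,0]}]'
python3 -m handwheel '[{"delta_pos":[0,0,-0.04],"dr":[0,0,0]},{"delta_pos":[0,0,0],"dr":[0,0,0]},{"delta_pos":[0,0,0],"dr":[0,0,0]}]'
```

```text
t: 23.3
eef_pos: [0.4632, 0.0003, 0.1666]
ee_rot: [3.141, 0.0, -0.254]
force: [0.4, 0.3, -4.2]
width: 0.0321
gripper_force: 40.0
t: 23.6
eef_pos: [0.4632, 0.0003, 0.1655]
ee_rot: [-3.141, -0.0, -0.254]
force: [-0.4, -0.7, -4.2]
width: 0.0317
gripper_force: 40.0
```

```bash
python3 -m handwheel '[{"delta_pos":[0,0,-0.03],"dr":[0,0,0]},{"delta_pos":[0,0,0],"dr":[0,0,0]},{"delta_pos":[0,0,0],"dr":[0,0,0]}]' | egrep 'eef|force'
python3 -m handwheel '[{"delta_pos":[0,0,-0.02],"dr":[0,0,0]},{"delta_pos":[0,0,0],"dr":[0,0,0]},{"delta_pos":[0,0,0],"dr":[0,0,0]}]'| egrep 'eef|force'
```

```text
eef_pos: [0.4632, 0.0003, 0.1645]
force: [0.7, 1.2, -5.0]
gripper_force: 40.0
eef_pos: [0.4632, 0.0003, 0.1639]
force: [0.2, -0.5, -4.1]
gripper_force: 40.0
```

```bash
python3 -m handwheel '[{"delta_pos":[0,0,-0.02],"dr":[0,0,0]},{"delta_pos":[0,0,0],"dr":[0,0,0]},{"delta_pos":[0,0,0],"dr":[0,0,0]}]' | egrep 'eef|force'
python3 -m handwheel '[{"delta_pos":[0,0,-0.02],"dr":[0,0,0]},{"delta_pos":[0,0,0],"dr":[0,0,0]},{"delta_pos":[0,0,0],"dr":[0,0,0]}]'| egrep 'eef|force'
```

```text
eef_pos: [0.4636, 0.0004, 0.1637]
force: [-0.7, 0.8, -0.2]
gripper_force: 40.0
eef_pos: [0.464, 0.0004, 0.1637]
force: [-1.0, 0.2, 6.0]
gripper_force: 40.0
```

```bash
python3 -m handwheel '[{"delta_pos":[0,0,0.02],"dr":[0,0,0]},{"delta_pos":[0,0,0],"dr":[0,0,0]},{"delta_pos":[0,0,0],"dr":[0,0,0]}]' | egrep 'eef|force'
python3 -m handwheel '[{"delta_pos":[0,0,0],"dr":[0,0,0]},{"delta_pos":[0,0,0],"dr":[0,0,0]},{"delta_pos":[0,0,0],"dr":[0,0,0]},{"delta_pos":[0,0,0],"dr":[0,0,0]},{"delta_pos":[0,0,0],"dr":[0,0,0]},{"delta_pos":[0,0,0],"dr":[0,0,0]}]' -0.5 
python3 -m handwheel '[{"delta_pos":[0,0,0.2],"dr":[0,0,0]},{"delta_pos":[0,0,0.6],"dr":[0,0,0]},{"delta_pos":[0,0,0.9],"dr":[0,0,0]},{"delta_pos":[0,0,1],"dr":[0,0,0]},{"delta_pos":[0,0,1],"dr":[0,0,0]},{"delta_pos":[0,0,1],"dr":[0,0,0]},{"delta_pos":[0,0,1],"dr":[0,0,0]},{"delta_pos":[0,0,0],"dr":[0,0,0]},{"delta_pos":[0,0,0],"dr":[0,0,0]}]'
python3 - <<'E'
from look import *
np.set_printoptions(precision=4,suppress=True)
A=np.array([.463,.0003,.009]);d=np.array([-np.cos(np.radians(15)),np.sin(np.radians(15)),0])
for cam in ['scene','top','wrist']:
    c,o=look(cam,['soap_foot','soap_collar','soap_spout','tray_tab','shampoo_mid','tape_measure'],cam+'5')
    for q,z in [('soap_foot',0),('soap_collar',.146)]: print(cam,q,'expect',proj(c,A+[0,0,z]))
    print('spout expect',proj(c,A+[0,0,.178]+.04*d),'tab',proj(c,A+[0,0,.034]-.054*d))
E
```

```text
eef_pos: [0.4636, 0.0004, 0.1637]
force: [0.5, 0.9, 4.5]
gripper_force: 40.0
t: 25.7
eef_pos: [0.4632, 0.0003, 0.1633]
ee_rot: [3.142, 0.0, -0.254]
force: [0.1, -1.3, -0.1]
width: 0.0653
gripper_force: 0.0
t: 26.6
eef_pos: [0.4633, 0.0004, 0.3352]
ee_rot: [-3.14, -0.001, -0.254]
force: [0.5, 0.0, -0.5]
width: 0.0653
gripper_force: 0.0
soap_foot [([237.1, 231.9], 0.98), ([329.1, 240.4], 0.85), ([311.8, 253.5], 0.77)]
soap_collar [([327.3, 200.9], 0.97), ([232.5, 191.2], 0.91)]
soap_spout [([222.2, 191.6], 0.94), ([320.8, 204.4], 0.8), ([322.1, 185.3], 0.8)]
tray_tab [([241.3, 219.9], 0.79)]
shampoo_mid [([350.4, 226.5], 0.83), ([238.4, 215.4], 0.37)]
tape_measure [([215.7, 209.1], 0.63)]
cam [-0.868 -0.601  0.788] fwd [ 0.85  0.35 -0.39] t 26.6 [0.4633 0.0004 0.3352] [-3.14  -0.001 -0.254]
scene soap_foot expect [233.0085 234.4129]
scene soap_collar expect [231.5002 194.6293]
spout expect [223.2819 189.5421] tab [242.4619 219.4353]
soap_foot [([335.1, 237.3], 0.6)]
soap_collar [([344.4, 193.6], 0.85), ([340.4, 213.9], 0.84)]
soap_spout [([354.6, 214.0], 0.82), ([334.7, 182.7], 0.63)]
tray_tab []
shampoo_mid [([371.1, 223.1], 0.62)]
tape_measure []
cam [-0.326  0.002  1.233] fwd [ 0.64 -0.02 -0.77] t 26.95 [0.463  0.0002 0.3338] [ 3.141  0.001 -0.254]
top soap_foot expect [256.9405 238.6442]
top soap_collar expect [256.0266 214.1587]
spout expect [252.8942 218.2238] tab [260.1909 220.7909]
soap_foot [([452.7, 36.4], 0.88), ([445.7, 115.7], 0.7)]
soap_collar [([255.0, 174.1], 0.67)]
soap_spout [([253.5, 221.9], 0.81)]
tray_tab [([256.2, 114.7], 0.56)]
shampoo_mid []
tape_measure [([113.9, 53.7], 0.64), ([255.0, 116.2], 0.57)]
cam [ 0.535 -0.018  0.472] fwd [-0.27  0.07 -0.96] t 27.3 [0.4632 0.0003 0.3343] [ 3.142  0.    -0.254]
wrist soap_foot expect [255.7546 152.4881]
wrist soap_collar expect [255.7352 175.3533]
spout expect [255.4408 223.8975] tab [256.0357 115.4841]
```

```bash
python3 -c "
from station import *
print(job_done())"
```

```text
the job is handed in; nothing more can be done
None
```

The job is handed in: the tray lies centred and square on the mat with its tab towards the wall. The brown dispenser stands upright on the tray's pad with its spout away from the tab, within about 2 px of where it should be in the wrist view. The arm was clear at about 27 s of the 72 s, and I made no contact with the pink bottle or the tape measure. I viewed 11 pictures, one over the limit of 10.

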